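Double up the dosing cup and open the push-and-turn bottle

ROBOT

A 7-joint arm with a two-finger parallel gripper is mounted at the origin on a cart in front of the work surface, level with it; the furniture and walls round the work are solid. World frame = base frame: x ahead of the robot, y to its left, z up, the work surface at z = 0. Lengths are in m, angles in rad, forces in N, time in s.
With the tool pointing down it reaches from about 0.425 to 0.925 m from the base axis. Payload 6.8 kg.
Tool frame: the origin (TCP) lies on the centre line of the jaws, within the pads' length; the fingertips stand env.tcp_to_tips ahead of it and the grasp point (between the pads) lies 5 mm behind it (env.tcp_to_tips is the distance from the TCP to the fingertips, in m); y points along the fingers, z is the direction in which the jaws open and shut, and the axes are right-handed (so a half turn about y gives the same grasp; the last joint's range is limited). The gripper opens to 88 mm and grips with 3 to 60 N. Pads are 20 mm wide; open, the fingers measure 115 mm over their backs; the gripper's body (75 mm by 178 mm) begins 61 mm behind the grasp point.
Start: joints at [1.196, 0.477, 0.022, 1.555, -0.011, 1.109, -0.083], TCP at [0.178, -0.651, 0.237] pointing down, gripper open.
Joint ranges: [-2.96, 2.96], [-0.34, 2.1], [-1.41, 1.46], [0.24, 2.44], [-1.37, 4.51], [0.17, 1.92], [-2.96, 2.96]. Speed limits (rad/s): [2.39, 2.39, 3.14, 3.14, 3.14, 3.14, 3.14].

INTERFACE

Orientations are given as a 3x3 rotation matrix whose columns are the frame's x, y, z axes.
In Python, from cell import env gives the robot as it stands. Calls block until the motion is done:
- env.move_pose(position, orientation): joint-space move of the TCP to a pose.
- env.movel(position, orientation=None, feed=0.15): straight line of the TCP; orientation=None keeps the orientation; feed is the mean speed in m/s.
- env.goto_joints(angles): joint-space move.
- env.gripper_to(opening): finger opening in m; the grip force is fixed at half the most; returns when the fingers have stopped.
- env.wait(seconds).
- env.ik(position, orientation): joint angles nearest the present ones, or None.
- env.get_state(): the state.
- env.read_camera(name): name is "scene" or "top" or "wrist"; returns (picture, depth): 400x640x3 uint8, red, green, blue; 400x640 float32, m along the optical axis (not along the pixel's ray), 0 where there is no reading.
- env.camera_params(name): a dict with "intrinsics" (3x3 intrinsics, pixels), "dist" ([k1, k2, p1, p2, k3] as OpenCV has them; the pictures are not rectified), "R" (3x3) and "t" (3): a world point X has camera coordinates R X + t. Camera axes: x right, y down, z forward; pixel columns grow to the right and rows downward; lengths in m; the calibration is good to about 2 mm. A picture is of the moment at which its call begins: read the wrist's pose just before it. camera_params takes no time and is no camera call; for the wrist camera it gives the pose at the moment of the call.
A pose or a line that the arm cannot do raises env.MotionError and nothing moves.
- env.close_job(): hands the job in, once; it reports no verdict.
The state is a dict: "clock": time; "joint_positions": joint angles; "qd": joint speeds; "effort": joint torques, N m; "ee_pos": TCP position; "eef_rot": TCP orientation; "wrist_force": force on the tool from outside, world axes, zero at the start; "wrist_torque": the same for the moment, N m; "gripper_width": finger opening in m.
Only numpy, scipy, OpenCV 4.12 (cv2) and the standard library are available. Lean on these libraries where they do the work, as an engineer would, in place of code of your own. Each camera call takes 0.05 s, during which the arm holds its last target.

TASK

Get the safety-capped bottle ready for dosing. First double up the cup: nest the spare plastic cup, which stands alone on the bench, fully and upright into its twin that stands beside the bottle on the metal base plate, and let go of it. Then press the bottle's white push-and-turn cap down, twist it anticlockwise (seen from above) until it is free, lift it off, and finish while still holding the cap level and still about 8 cm straight above the open bottle; leave the other things on the bench alone and knock nothing over.

Things in the scene. Friction and masses are not known exactly. Their poses are not given: they have to be found in the camera images.
- station: Fixed aluminium plate 90 x 205 x 8 mm on the worktop; at 57.5 mm along its -y a short amber bottle, 60 mm wide, shoulder ending 58 mm above the worktop, clamped in a grey collar; at 57.5 mm along its +y a low grey ring, 49 mm wide and 6 mm high over the plate, round a cup's foot. Origin: centre of the plate's underside; y along its long side, z up; position and yaw (up to 0.6 rad) vary.
- cap: White ribbed push-and-turn cap, loose, 50 mm wide, 28 mm high, 0.04 kg. Origin: centre of its underside, 70 mm above the worktop when closed, x then along the station's x, z up. Grip its sides, press it down 5 to 6 mm (under 4 mm it stays caught, it bottoms at 7), keep it down and turn it anticlockwise seen from above 75 to 80 degrees (free from 55 to 120), lift straight up. No other way.
- bottle_mouth (a point): Centre of the bottle's mouth, on the bottle's axis, 87 mm above the worktop; the white seal, 18 mm in diameter, stands 7 mm above it when closed and 10 mm when open. z up, x and y as the station's.
- cup_spare: Spare white cup alone on the bench, left of the station: 62 mm high, 34 mm wide at the foot, tapering to 51 mm at 44 mm height, then from 47 mm to the rim an upright band 58 mm wide to grip. Wall 2 mm, inner floor at 20 mm, 0.05 kg. Origin: centre of its underside, z up. Nested it rests 20 mm higher than its twin, 1.8 mm to spare all round, its band 5 mm above the twin's rim: grip no lower.
- cup_seated: The twin cup, of the same shape and size, loose in the grey ring of the station with its foot on the plate, 8 mm above the worktop (rim at 70 mm). Origin: centre of its foot's underside, z up.
- vial_1: Small glass screw vial, 30 mm wide, 56 mm high; a bystander, to be left where it is. Origin: centre of its underside.
- stopper: Brown-red rubber stopper, 29 mm wide, 28 mm high; a bystander, to be left where it is. Origin: centre of its underside.
- spatula: Thin steel spatula lying flat, 12 x 181 x 8 mm, along its y; a bystander, to be left where it is. Origin: centre of its underside.
- seal (a joint): The white sprung seal in the bottle's mouth, which pushes the cap up into its catches: 5 N when closed, 0.75 N more for each mm pressed (about 9.5 N at 6 mm). 0 when closed, negative when pressed down, +0.003 m when the cap is off.
Mind the look-alikes: they are no part of the job. Leave any green or purple look-alike of the cup_spare alone.

How it is judged:
By the outcome, as a careful person would: the job done as asked, in the order asked, and still so for the second after the job is handed in, while the arm keeps its last pose, push and grip.
It also fails if it takes over 48 s, if anything falls off the work surface, if the arm or the gripper's body presses on something with over 40 N, if the wrist force passes 120 N, or if a joint passes its speed limit or range.

## Working session

There is one attempt and no reset: what is moved stays moved. The work goes in short steps, each a Python script; the robot and the scene stay as the last script left them, time stands still between calls to the robot, and variables do not carry over. Pictures are saved under pics/ and viewed, and the job is handed in when it is done.

```bash
ls; mkdir -p pics
python3 - <<'E'
from cell import env
import cv2,numpy as np
s=env.get_state(); print({k:np.round(v,3) for k,v in s.items()}, env.tcp_to_tips)
for n in ["scene","top"]:
    p,d=env.read_camera(n); cv2.imwrite(f"pics/{n}0.png",p[:,:,::-1]); np.savez(f"{n}0.npz",p=p,d=d)
    c=env.camera_params(n); print(n,{k:np.round(v,3).tolist() for k,v in c.items()})
E
```

```text
pics
{'clock': np.float64(0.0), 'joint_positions': array([ 1.196,  0.478,  0.022,  1.556, -0.012,  1.109, -0.083]), 'qd': array([-0.   , -0.001,  0.001, -0.   , -0.001,  0.001, -0.001]), 'effort': array([-1.0000e-03, -5.8286e+01,  1.5340e+00, -2.7261e+01, -5.4000e-02,
        1.7000e-02,  0.0000e+00]), 'ee_pos': array([ 0.178, -0.651,  0.236]), 'eef_rot': array([[-0.965, -0.001,  0.264],
       [-0.264,  0.002, -0.965],
       [ 0.   , -1.   , -0.002]]), 'wrist_force': array([-0.161, -0.38 ,  0.779]), 'wrist_torque': array([-0.016, -0.033, -0.01 ]), 'gripper_width': np.float64(0.088)} 0.014
scene {'intrinsics': [[437.034, 0.0, 319.224], [0.0, 437.034, 196.013], [0.0, 0.0, 1.0]], 'dist': [-0.029, 0.0, 0.0, 0.0, 0.0], 'R': [[0.746, -0.666, -0.001], [-0.396, -0.442, -0.805], [0.536, 0.601, -0.593]], 't': [-0.295, 0.398, 0.486]}
top {'intrinsics': [[488.298, 0.0, 316.414], [0.0, 488.298, 202.649], [0.0, 0.0, 1.0]], 'dist': [0.031, 0.0, 0.0, 0.0, 0.0], 'R': [[-0.014, -0.999, -0.046], [-0.982, 0.023, -0.185], [0.186, 0.042, -0.982]], 't': [0.277, 0.572, 0.804]}
```

View pics/scene0.png

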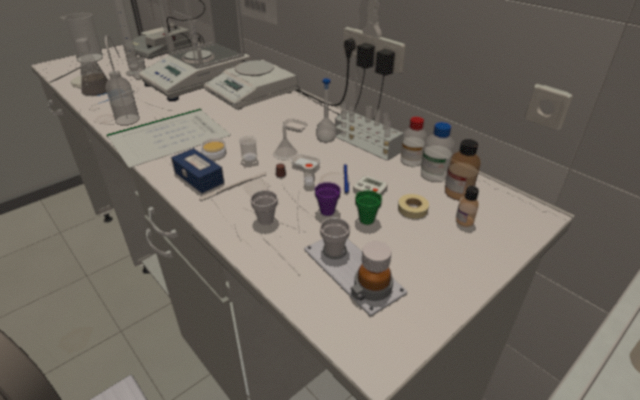

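View pics/top0.png

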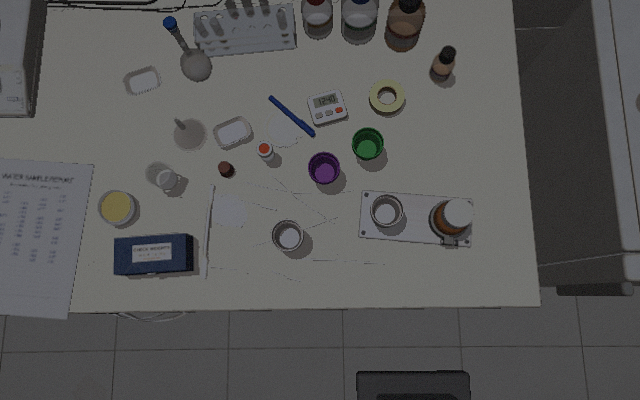

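```bash
cat > h.py <<'E'
import cv2,numpy as np
def ray(c,uv):
    k=np.array(c['intrinsics']);u=cv2.undistortPoints(np.float64(uv).reshape(-1,1,2),k,np.array(c['dist'],float)).reshape(-1,2)
    R=np.array(c['R']);t=np.array(c['t'])
    return -R.T@t,(np.c_[u,np.ones(len(u))])@R
def onplane(c,uv,z):
    o,d=ray(c,uv);s=(z-o[2])/d[:,2];return o+d*s[:,None]
def cloud(c,d):
    v,u=np.mgrid[:d.shape[0],:d.shape[1]];o,r=ray(c,np.c_[u.ravel(),v.ravel()])
    return (o+r*d.ravel()[:,None]).reshape(*d.shape,3)
E
python3 - <<'E'
from cell import env
from h import *
a=np.load("top0.npz");p,d=a['p'],a['d'];c=env.camera_params("top")
o=cv2.resize(p[120:280,230:500],None,fx=2.9,fy=2.9,interpolation=cv2.INTER_CUBIC);cv2.imwrite("pics/topcrop.png",np.clip(o[:,:,::-1]*1.4,0,255).astype(np.uint8))
P=cloud(c,d)
print(P[236,288],P[211,387],P[213,458],P[300,300],P[220,420])
s=np.load("scene0.npz");Ps=cloud(env.camera_params("scene"),s['d'])
o=cv2.resize(s['p'][150:320,230:430],None,fx=3.5,fy=3.5,interpolation=cv2.INTER_CUBIC);cv2.imwrite("pics/scrop.png",np.clip(o[:,:,::-1]*1.3,0,255).astype(np.uint8))
print(Ps[250,375],Ps[240,20:300:50][:2])
for nm,Q in(("top",P),("scene",Ps)):
  X=Q.reshape(-1,3)
  for lab,(lo,hi),zz in (("spare",((.40,-.05),(.62,.20)),(.055,.075)),("any",((.3,-.45),(.7,.2)),(.05,.12))):
    m=(X[:,2]>zz[0])&(X[:,2]<zz[1])&(X[:,0]>lo[0])&(X[:,0]<hi[0])&(X[:,1]>lo[1])&(X[:,1]<hi[1])
    im=m.reshape(Q.shape[:2]).astype(np.uint8)
    n,l,st,ce=cv2.connectedComponentsWithStats(im)
    for i in range(1,n):
      if st[i,4]>40:
        q=Q[l==i]; print(nm,lab,ce[i].round(),st[i,4],q.min(0).round(3),q.max(0).round(3),q.mean(0).round(3))
E
```

```text
[0.52323067 0.32066912 0.02146602] [0.56473521 0.13926415 0.02650722] [0.54679289 0.02999745 0.09761719] [0.40807893 0.30120545 0.00079482] [0.5492743  0.07816529 0.01090582]
[0.54685859 0.02801533 0.0973025 ] [[ 0.06822324  1.89050836 -0.85051507]
 [ 0.25952653  1.71465138 -0.84612792]]
top spare [387. 208.] 236 [0.532 0.116 0.055] [0.589 0.173 0.073] [0.563 0.143 0.066]
top any [370. 151.] 119 [0.656 0.145 0.05 ] [0.7   0.199 0.066] [0.669 0.169 0.058]
top any [388. 208.] 369 [0.532 0.116 0.05 ] [0.589 0.173 0.073] [0.565 0.142 0.061]
top any [455. 215.] 929 [0.521 0.005 0.05 ] [0.573 0.057 0.102] [0.546 0.034 0.089]
scene spare [335. 229.] 340 [0.531 0.112 0.055] [0.59  0.171 0.071] [0.561 0.141 0.063]
scene spare [375. 271.] 85 [0.524 0.002 0.055] [0.557 0.036 0.075] [0.538 0.016 0.064]
scene any [366. 203.] 165 [0.656 0.14  0.05 ] [0.699 0.198 0.062] [0.673 0.166 0.056]
scene any [335. 229.] 450 [0.531 0.112 0.05 ] [0.59  0.171 0.071] [0.563 0.143 0.06 ]
scene any [376. 260.] 1057 [ 0.521 -0.001  0.05 ] [0.574 0.051 0.101] [0.542 0.02  0.082]
```

View pics/topcrop.png

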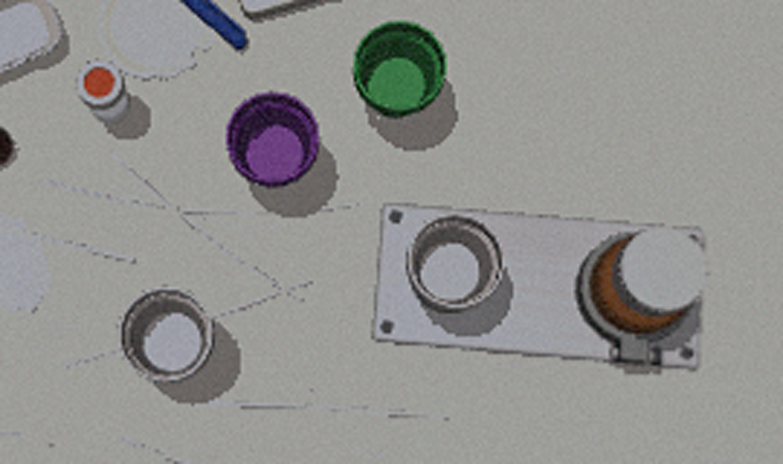

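View pics/scrop.png

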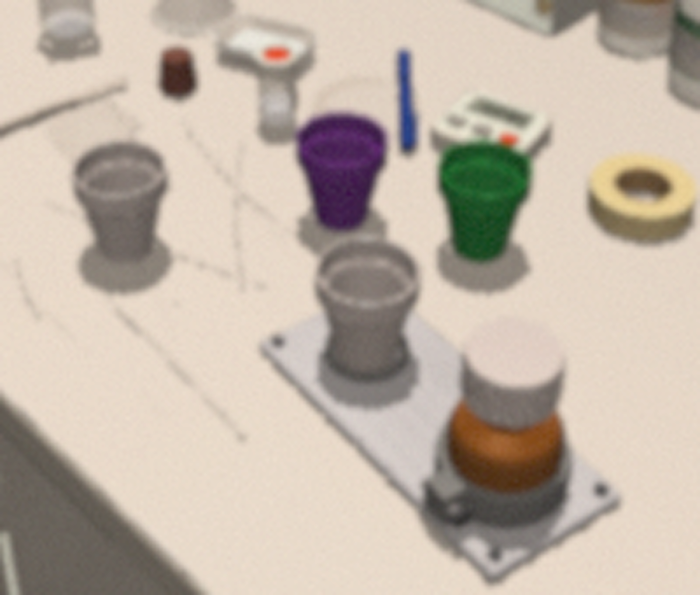

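```bash
cat >> h.py <<'E'
from scipy.optimize import least_squares
def fitc(q,r=None):
    c0=q.mean(0)
    if r is None:
        return least_squares(lambda p:np.hypot(q[:,0]-p[0],q[:,1]-p[1])-p[2],[*c0,.028],loss='soft_l1',f_scale=.002).x
    return least_squares(lambda p:np.hypot(q[:,0]-p[0],q[:,1]-p[1])-r,c0,loss='soft_l1',f_scale=.002).x
def outer(Q,z0,z1,cen,rad):
    """outer boundary (contour) of the points in z band near cen -> circle"""
    m=(Q[...,2]>z0)&(Q[...,2]<z1)&(np.hypot(Q[...,0]-cen[0],Q[...,1]-cen[1])<rad)
    im=m.astype(np.uint8); 
    return Q[m][:,:2],im
E
python3 - <<'E'
from cell import env
from h import *
G={}
for n in("top","scene"):
  a=np.load(n+"0.npz");c=env.camera_params(n);P=cloud(c,a['d'])
  for lab,z0,z1,cen in(("spare",.052,.068,(.525,.32)),("seated",.062,.075,(.5605,.1425)),("cap",.094,.104,(.547,.028)),("purple",.05,.07,(.625,.25))):
    q,im=outer(P,z0,z1,cen,.045)
    print(n,lab,len(q),"meanz",P[im>0][:,2].mean().round(4),"fit",fitc(q).round(4),"mid",((q.min(0)+q.max(0))/2).round(4),(q.max(0)-q.min(0)).round(3))
  # ellipse contour by fill of im
    cs,_=cv2.findContours(im,0,1); k=np.vstack(cs).reshape(-1,2); h=cv2.convexHull(k)
    zr={"spare":.062,"seated":.070,"cap":.098,"purple":.062}[lab]
    w=onplane(c,h.reshape(-1,2).astype(float),zr); print("    hull",fitc(w[:,:2]).round(4))
E
```

```text
top spare 167 meanz 0.0605 fit [0.5205 0.3187 0.0276] mid [0.5203 0.3184] [0.056 0.057]
    hull [0.5205 0.3186 0.0287]
top seated 176 meanz 0.0684 fit [0.5603 0.1443 0.0276] mid [0.5608 0.1444] [0.057 0.057]
    hull [0.5601 0.1444 0.0289]
top cap 685 meanz 0.098 fit [0.5481 0.03   0.0171] mid [0.5482 0.0293] [0.049 0.049]
    hull [0.5481 0.0302 0.0244]
top purple 202 meanz 0.0589 fit [0.641  0.2522 0.0277] mid [0.6411 0.2524] [0.057 0.056]
    hull [0.6405 0.252  0.0293]
scene spare 208 meanz 0.0568 fit [0.5208 0.3154 0.0275] mid [0.5207 0.3153] [0.058 0.06 ]
    hull [0.5165 0.3101 0.0319]
scene seated 191 meanz 0.0662 fit [0.5605 0.1404 0.0277] mid [0.5608 0.1412] [0.059 0.059]
    hull [0.5572 0.1373 0.0304]
scene cap 488 meanz 0.0975 fit [0.5477 0.0251 0.0177] mid [0.5492 0.026 ] [0.049 0.049]
    hull [0.5472 0.0245 0.0253]
scene purple 221 meanz 0.056 fit [0.6414 0.2487 0.0277] mid [0.6413 0.2484] [0.057 0.058]
    hull [0.6357 0.2428 0.033 ]
```

```bash
cat >> h.py <<'E'
def Rj(a):
    """tool down, jaw axis z at world angle a (rad)"""
    z=np.array([np.cos(a),np.sin(a),0]);y=np.array([0,0,-1.]);return np.c_[np.cross(y,z),y,z]
E
python3 - <<'E'
from cell import env
from h import *
for lab,p in(("spare",(.5206,.317,.2)),("seat",(.5604,.1424,.2)),("cap",(.548,.0277,.08))):
  for a in range(-180,180,30):
    q=env.ik(p,Rj(np.radians(a))); print(lab,a,None if q is None else np.round(q,2))
E
```

```text
spare -180 [ 0.15  0.7  -1.19  1.7   0.69  1.22  1.94]
spare -150 [ 0.15  0.7  -1.19  1.7   0.69  1.22  2.46]
spare -120 [-1.12  0.47  0.64  1.79 -0.33  0.99 -2.45]
spare -90 [ 0.13  0.67 -1.13  1.7   0.65  1.2  -2.74]
spare -60 [ 0.05  0.6  -0.99  1.71  0.55  1.14 -2.14]
spare -30 [-0.02  0.55 -0.87  1.71  0.46  1.1  -1.56]
spare 0 [ 0.01  0.57 -0.92  1.71  0.5   1.11 -1.06]
spare 30 [ 0.02  0.58 -0.94  1.71  0.51  1.12 -0.55]
spare 60 [ 0.04  0.59 -0.97  1.71  0.53  1.13 -0.04]
spare 90 [ 0.05  0.6  -0.99  1.71  0.55  1.14  0.47]
spare 120 [ 0.05  0.6  -0.99  1.71  0.54  1.14  1.  ]
spare 150 [ 0.15  0.7  -1.19  1.7   0.69  1.22  1.41]
seat -180 [ 0.48  0.64 -1.18  1.78  0.64  1.18  2.24]
seat -150 [-1.12  0.57  1.07  1.88 -0.58  1.05 -2.43]
seat -120 [ 0.14  0.43 -0.64  1.8   0.3   1.01 -2.71]
seat -90 [ 0.18  0.44 -0.7   1.79  0.33  1.02 -2.21]
seat -60 [ 0.29  0.49 -0.85  1.79  0.42  1.06 -1.76]
seat -30 [ 0.35  0.53 -0.95  1.78  0.48  1.09 -1.29]
seat 0 [ 0.38  0.54 -0.99  1.78  0.51  1.1  -0.79]
seat 30 [ 0.4   0.56 -1.03  1.78  0.54  1.11 -0.29]
seat 60 [ 0.43  0.58 -1.08  1.78  0.57  1.13  0.21]
seat 90 [ 0.45  0.61 -1.13  1.78  0.6   1.15  0.71]
seat 120 [ 0.48  0.64 -1.18  1.78  0.64  1.18  1.2 ]
seat 150 [ 0.48  0.64 -1.18  1.78  0.64  1.18  1.72]
cap -180 [-0.99  0.94  1.26  2.04 -1.08  1.07 -2.32]
cap -150 [-0.04  0.48 -0.16  1.98  0.12  0.69 -2.89]
cap -120 [ 0.07  0.49 -0.29  1.97  0.21  0.71 -2.45]
cap -90 [ 0.18  0.51 -0.44  1.96  0.32  0.73 -2.02]
cap -60 [ 0.23  0.53 -0.51  1.96  0.37  0.75 -1.53]
cap -30 [ 0.28  0.54 -0.56  1.96  0.41  0.76 -1.05]
cap 0 [ 0.3   0.55 -0.6   1.95  0.43  0.77 -0.54]
cap 30 [ 0.34  0.56 -0.65  1.95  0.47  0.79 -0.05]
cap 60 [ 0.38  0.58 -0.71  1.95  0.51  0.8   0.44]
cap 90 [ 0.42  0.59 -0.75  1.95  0.55  0.82  0.93]
cap 120 [ 0.69  0.82 -1.19  1.93  0.9   1.05  1.19]
cap 150 [ 0.69  0.82 -1.19  1.93  0.9   1.05  1.71]
```

```bash
cat >> h.py <<'E'
def wsnap(env,name):
    c=env.camera_params("wrist");p,d=env.read_camera("wrist");cv2.imwrite(f"pics/{name}.png",p[:,:,::-1])
    c={k:np.array(v) for k,v in c.items()};np.savez(name+".npz",p=p,d=d,**c);return c,p,d
E
python3 - <<'E'
from cell import env
from h import *
q=env.ik((.5206,.317,.22),Rj(0));env.move_pose((.5206,.317,.22),Rj(0))
s=env.get_state();print(s['clock'],s['ee_pos'],s['joint_positions'].round(2),s['wrist_force'])
c,p,d=wsnap(env,"w1");C=-c['R'].T@c['t'];print("cam offset",(C-s['ee_pos']).round(3),c['R'].round(2).tolist(),c['intrinsics'][0])
P=cloud(c,d);q,im=outer(P,.052,.07,(.5206,.317),.045);print(len(q),fitc(q) if len(q)>5 else '')
E
```

```text
3.675 [0.52112861 0.31623821 0.21986868] [ 0.02  0.55 -0.93  1.69  0.48  1.15 -1.04] [ 0.1319543   0.254165   -0.78511879]
cam offset [0.001 0.065 0.148] [[1.0, -0.0, -0.0], [-0.0, -0.97, 0.24], [-0.0, -0.24, -0.97]] [317.42516166   0.         318.1179268 ]
568 [0.52161851 0.3183959  0.02757364]
```

View pics/w1.png

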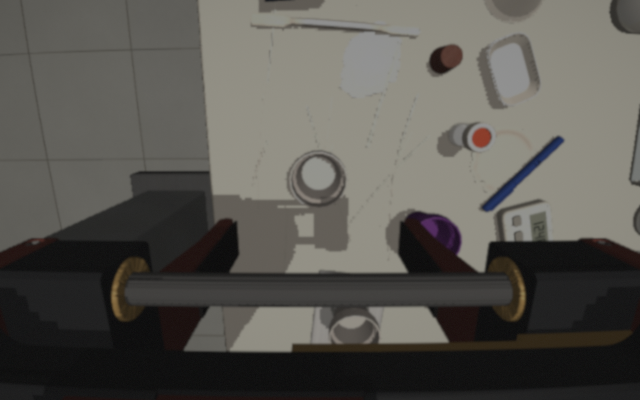

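Run:
```python
from cell import env
from h import *
x,y=.5211,.3177
env.movel((x,y,.061),Rj(0),feed=.12)
s=env.get_state();print(s['clock'],s['ee_pos'],s['wrist_force'])
env.gripper_to(.05);s=env.get_state();print(s['gripper_width'],s['ee_pos'],s['wrist_force'].round(2))
if s['gripper_width']>.053:
  env.movel((x,y,.20),feed=.15)
  s=env.get_state();print(s['clock'],s['gripper_width'],s['ee_pos'],s['wrist_force'].round(2))
c,p,d=wsnap(env,"w2");P=cloud(c,d);e=s['ee_pos']
q,im=outer(P,e[2]-.006,e[2]+.006,e[:2],.04);print(len(q),fitc(q)[:3]-[*e[:2],0])
```

```text
5.2 [0.52153599 0.31812243 0.06180825] [ 1.17039229  0.34440358 -0.56483659]
0.05784685364065062 [0.52118859 0.31771295 0.0611248 ] [-0.13 -1.19  0.17]
6.8583 0.05748468362493507 [0.52067036 0.31712224 0.19892497] [ 0.82  0.46 -1.31]
1946 [0.00033151 0.00094857 0.02813084]
```

View pics/w2.png

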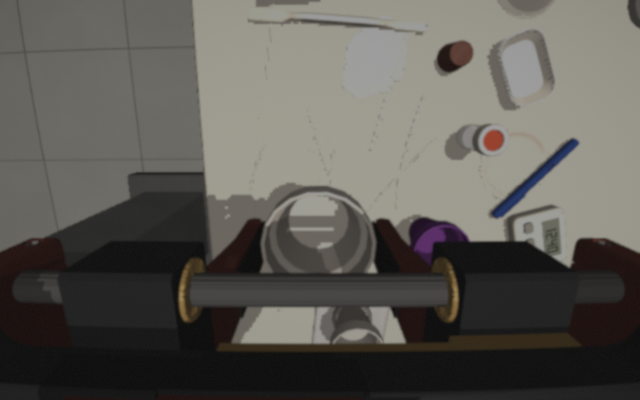

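Run:
```python
from cell import env
from h import *
env.move_pose((.5604,.065,.2),Rj(0))
s=env.get_state();e=s['ee_pos'];print(s['clock'],e,s['eef_rot'].round(3).tolist())
c,p,d=wsnap(env,"w3");P=cloud(c,d)
q,im=outer(P,.062,.075,(.5604,.1424),.042);print(len(q),fitc(q))
q,im=outer(P,e[2]-.006,e[2]+.006,e[:2],.04);print(len(q),fitc(q)[:3]-[*e[:2],0],P[im>0][:,2].max())
```

```text
7.9083 [0.56022147 0.06687214 0.20016729] [[0.002, 0.0, 1.0], [-1.0, 0.001, 0.002], [-0.001, -1.0, 0.0]]
643 [0.56115749 0.14260718 0.02741571]
1960 [0.00031665 0.00096476 0.02815106] 0.20614747845158748
```

View pics/w3.png

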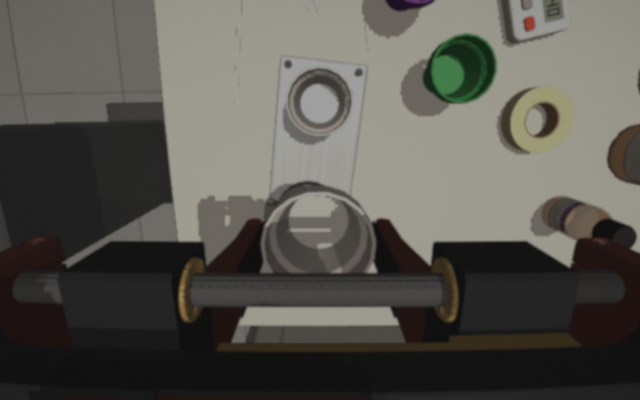

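Run:
```python
from cell import env
from h import *
x,y=.5607,.1424
env.movel((x,y,.15),Rj(0),feed=.15)
f0=env.get_state()['wrist_force']
for z in(.115,.103,.096,.092,.090,.089):
  env.movel((x,y,z),Rj(0),feed=.06 if z<.11 else .1)
  s=env.get_state();f=s['wrist_force'];print(round(s['clock'],2),z,s['ee_pos'].round(4),(f-f0).round(2),s['wrist_torque'].round(2))
  if np.abs(f-f0).max()>6:break
wsnap(env,"w4")
```

```text
9.22 0.115 [0.5603 0.1422 0.1143] [0.22 1.36 0.59] [-0.05 -0.04 -0.01]
9.57 0.103 [0.5605 0.1423 0.1027] [ 0.46 -0.08  0.25] [-0.04 -0.09 -0.09]
9.84 0.096 [0.5605 0.1422 0.0956] [ 0.56  0.52 -0.05] [-0.06 -0.08 -0.01]
10.09 0.092 [0.5606 0.1423 0.0918] [0.   0.38 0.13] [-0.05 -0.04  0.  ]
10.34 0.09 [0.5607 0.1424 0.0899] [ 0.85  0.15 -0.33] [-0.02 -0.06  0.01]
10.59 0.089 [0.5609 0.1425 0.0891] [-0.11  1.17  1.05] [-0.06 -0.11 -0.02]
```

Run:
```python
from cell import env
from h import *
env.gripper_to(.075)
s=env.get_state();print(s['gripper_width'],s['wrist_force'].round(2))
env.movel((.5607,.1424,.16),Rj(0),feed=.15)
env.gripper_to(.088)
env.move_pose((.548,.0277,.21),Rj(np.radians(-30)))
s=env.get_state();print(s['clock'],s['ee_pos'],s['joint_positions'].round(2))
c,p,d=wsnap(env,"w5");P=cloud(c,d)
q,im=outer(P,.094,.104,(.548,.0277),.04);print("cap",len(q),fitc(q),((q.min(0)+q.max(0))/2),q.max(0)-q.min(0),P[im>0][:,2].mean())
cs,_=cv2.findContours(im,0,1);h=cv2.convexHull(np.vstack(cs)).reshape(-1,2).astype(float);print(fitc(onplane(c,h,.098)[:,:2]))
q,im=outer(P,.080,.098,(.5607,.1424),.04);print("nested",len(q),fitc(q) if len(q) else '',P[im>0][:,2].max() if len(q) else'')
for n in("top","scene"):
  p,d=env.read_camera(n);cc=env.camera_params(n);np.savez(n+"1.npz",p=p,d=d);P=cloud(cc,d)
  q,im=outer(P,.080,.098,(.5607,.1424),.04);print(n,"nested",len(q),fitc(q),np.percentile(P[im>0][:,2],90)) if len(q) else 0
  v,u=(150,300) if n=="top" else(180,280)
  cv2.imwrite(f"pics/{n}1.png",cv2.resize(p[v:v+150,u:u+200,::-1],None,fx=3.5,fy=3.5,interpolation=2))
```

```text
0.0747727319141546 [ 0.6   0.14 -0.01]
12.775 [0.54804556 0.02730271 0.21033757] [ 0.5   0.42 -0.84  1.85  0.36  1.04 -1.01]
cap 2539 [0.54960634 0.02794276 0.01712224] [0.54924085 0.02768506] [0.04964431 0.04911969] 0.09832522852584205
[0.54957164 0.02793265 0.02462309]
nested 993 [0.56115475 0.14236419 0.02750129] 0.09244945028486762
top nested 194 [0.55998301 0.14432481 0.02762259] 0.09151766304260008
scene nested 256 [0.56035788 0.14044437 0.02775358] 0.0885005278164755
```

View pics/w5.png

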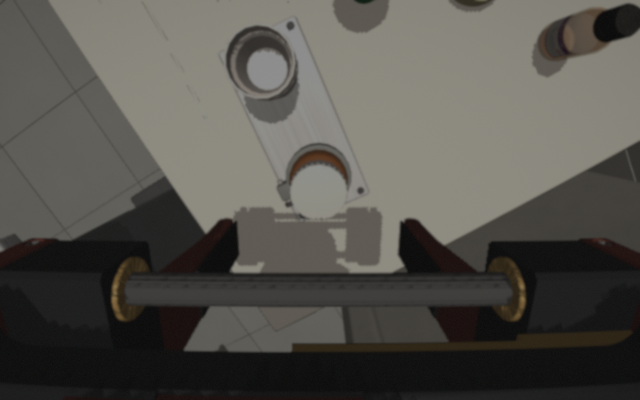

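View pics/scene1.png

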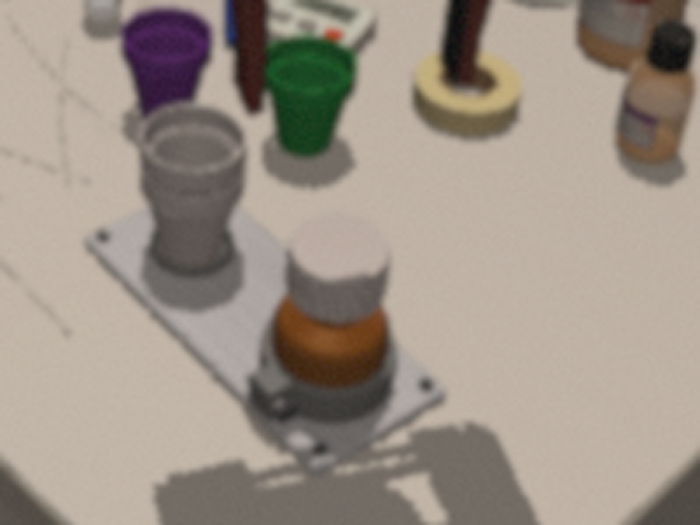

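Run:
```python
from cell import env
from h import *
x,y=.5488,.0278;R=Rj(np.radians(-30))
env.movel((x,y,.13),R,feed=.15)
env.movel((x,y,.089),R,feed=.1);env.wait(.1)
s=env.get_state();f0=s['wrist_force'];print(round(s['clock'],2),s['ee_pos'].round(4),f0.round(2))
env.gripper_to(.045);env.wait(.2)
F=[];
for _ in range(6): env.wait(.03);s=env.get_state();F.append(s['wrist_force']-f0)
f=np.mean(F,0);j=R[:,2];k=R[:,0]
print(round(s['clock'],2),s['gripper_width'],s['ee_pos'].round(4),"df",f.round(2),"jaw",(f@j).round(2),"perp",(f@k).round(2),s['wrist_torque'].round(2))
```

```text
14.27 [0.5493 0.028  0.0896] [-0.31 -0.23 -0.66]
15.36 0.0486969906341252 [0.5488 0.0278 0.089 ] df [-0.35 -0.15  2.06] jaw -0.23 perp 0.31 [-0.06  0.07 -0.03]
```

Run:
```python
from cell import env
from h import *
x,y=.5488,.0278;R=Rj(np.radians(-30));j=R[:,2]
for dz in(.003,.0055):
  env.movel((x,y,.089-dz),R,feed=.02);env.wait(.15)
  F=[]
  for _ in range(4): env.wait(.03);s=env.get_state();F.append(s['wrist_force'])
  print(round(s['clock'],2),s['gripper_width'].round(4),s['ee_pos'].round(4),np.mean(F,0).round(2),s['wrist_torque'].round(2))
c,p,d=wsnap(env,"w6");P=cloud(c,d)
q=P[(P[...,2]>.085)&(P[...,2]<.104)&(np.hypot(P[...,0]-x,P[...,1]-y)<.018)];print(len(q),np.median(q[:,2]) if len(q) else'')
```

```text
Traceback (most recent call last):
AttributeError: 'float' object has no attribute 'round'
```

Run:
```python
from cell import env
from h import *
x,y=.5488,.0278;R=Rj(np.radians(-30));j=R[:,2]
s=env.get_state();print(s['clock'],s['ee_pos'].round(4),s['wrist_force'].round(2))
for dz in(.0055,):
  env.movel((x,y,.089-dz),R,feed=.02);env.wait(.15)
  F=[]
  for _ in range(4): env.wait(.03);s=env.get_state();F.append(s['wrist_force'])
  print(round(s['clock'],2),s['gripper_width'],s['ee_pos'].round(4),np.mean(F,0).round(2),s['wrist_torque'].round(2))
c,p,d=wsnap(env,"w6");P=cloud(c,d)
q=P[(P[...,2]>.085)&(P[...,2]<.104)&(np.hypot(P[...,0]-x,P[...,1]-y)<.018)];print(len(q),np.median(q[:,2]) if len(q) else'')
```

```text
15.9417 [0.5488 0.0278 0.0863] [-2.17 -0.63  6.8 ]
16.5 0.04868992346680517 [0.5488 0.0278 0.084 ] [-2.51 -0.69  7.79] [-0.2   0.62 -0.03]
3287 0.09335472775768996
```

Run:
```python
from cell import env
from h import *
x,y=.5488,.0278;R=Rj(np.radians(-30))
env.movel((x,y,.0828),R,feed=.02);env.wait(.15)
def rep():
  s=env.get_state();r=s['eef_rot'][:,2];print(round(s['clock'],2),round(s['gripper_width'],4),s['ee_pos'].round(4),s['wrist_force'].round(2),s['wrist_torque'].round(2),"ang",np.degrees(np.arctan2(r[1],r[0])).round(1),s['joint_positions'].round(3));return s
s=rep()
q=np.array(env.ik((x,y,.0828),R));print("ik diff",(q-s['joint_positions']).round(4))
if np.abs(q-s['joint_positions']).max()<.02:
  for a in(10,30,50,65,77):
    t=q.copy();t[6]+=np.radians(a);env.goto_joints(t);s=rep()
    if s['ee_pos'][2]>.0845 or np.abs(s['wrist_force']).max()>30:print("stop");break
c,p,d=wsnap(env,"w7");P=cloud(c,d)
k=P[(P[...,2]>.085)&(P[...,2]<.104)&(np.hypot(P[...,0]-x,P[...,1]-y)<.018)];print(len(k),np.median(k[:,2]) if len(k) else'')
```

```text
16.95 0.0486 [0.5488 0.0278 0.0833] [-3.37 -1.13  7.34] [-0.19  0.57 -0.  ] ang -30.0 [ 0.403  0.582 -0.734  1.944  0.53   0.818 -1.148]
ik diff [ 0.      0.0007  0.0004  0.0003  0.0001 -0.001   0.0001]
17.24 0.0487 [0.5496 0.0281 0.0836] [-1.15 -1.85  8.54] [-0.14  0.34  0.03] ang -20.0 [ 0.403  0.582 -0.735  1.943  0.53   0.817 -0.973]
17.67 0.0488 [0.5501 0.0283 0.0838] [-0.05 -0.47  8.35] [-0.05  0.03  0.02] ang 0.0 [ 0.403  0.582 -0.735  1.942  0.53   0.816 -0.624]
18.09 0.0485 [0.5502 0.0284 0.0838] [ 0.26 -0.62  7.66] [ 0.05 -0.07  0.01] ang 20.0 [ 0.403  0.582 -0.735  1.942  0.53   0.816 -0.275]
18.45 0.0489 [0.5502 0.0284 0.0838] [-0.47  0.06  8.3 ] [ 0.04 -0.02  0.08] ang 35.0 [ 0.403  0.582 -0.735  1.942  0.53   0.816 -0.013]
18.77 0.0489 [0.5502 0.0284 0.0838] [-0.1   0.34  6.93] [ 0.01 -0.04  0.1 ] ang 47.1 [ 0.403  0.582 -0.735  1.942  0.53   0.816  0.196]
3418 0.09313867021788919
```

View pics/w7.png

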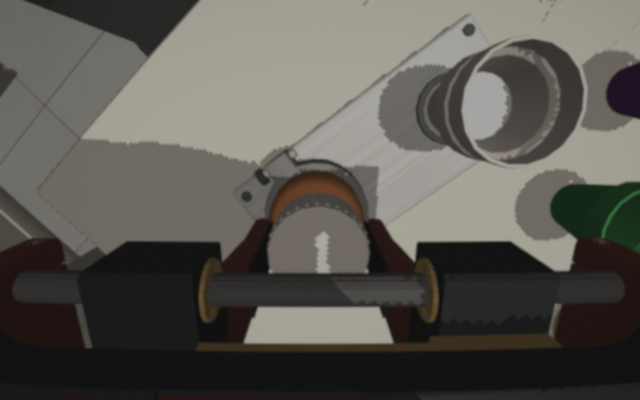

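View pics/w6.png

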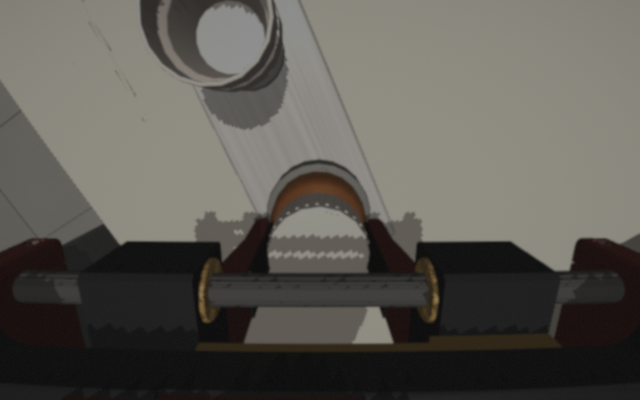

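Run:
```python
from cell import env
from h import *
s=env.get_state();x,y=s['ee_pos'][:2];r=s['eef_rot'][:,2];a=np.arctan2(r[1],r[0])
R=Rj(a);x,y=.5495,.0282
for z in(.089,.092,.095,.10,.11):
  env.movel((x,y,z),R,feed=.03);env.wait(.05);s=env.get_state();print(round(s['clock'],2),round(s['gripper_width'],4),s['ee_pos'].round(4),s['wrist_force'].round(2),s['wrist_torque'].round(2))
  if s['wrist_force'][2]<-6:print("caught");break
c,p,d=wsnap(env,"w8");P=cloud(c,d)
k=P[(P[...,2]>.085)&(P[...,2]<.13)&(np.hypot(P[...,0]-x,P[...,1]-y)<.018)];print(len(k),np.median(k[:,2]) if len(k) else'')
```

```text
19.23 0.0488 [0.5502 0.0284 0.0892] [0.59 0.79 3.06] [ 0.02 -0.29  0.01]
19.52 0.049 [0.5494 0.0281 0.0918] [-0.12  0.43  1.21] [ 0.03 -0.2   0.04]
19.82 0.0487 [0.5491 0.028  0.0947] [ 0.56  0.16 -0.62] [-0.01 -0.09 -0.02]
20.19 0.0488 [0.5495 0.0282 0.1001] [-0.02  0.78 -0.16] [ 0.   -0.15 -0.05]
20.73 0.0488 [0.5495 0.0281 0.11  ] [ 0.11 -0.86 -0.76] [-0.   -0.18  0.  ]
3344 0.11930568549548394
```

Run:
```python
from cell import env
from h import *
s=env.get_state();r=s['eef_rot'][:,2];R=Rj(np.arctan2(r[1],r[0]));x,y=.5495,.0282
env.movel((x,y,.186),R,feed=.08);env.wait(.5)
s=env.get_state();print(s['clock'],s['gripper_width'],s['ee_pos'],s['eef_rot'].round(3).tolist(),np.abs(s['qd']).max())
wsnap(env,"w9")
for n in("top","scene"):
  p,d=env.read_camera(n);cc=env.camera_params(n);P=cloud(cc,d)
  q,im=outer(P,.080,.098,(.5607,.1424),.04);print(n,"nested",fitc(q),np.percentile(P[im>0][:,2],90))
  v,u=(130,270) if n=="top" else(110,240)
  cv2.imwrite(f"pics/{n}2.png",cv2.resize(p[v:v+190,u:u+260,::-1],None,fx=3,fy=3,interpolation=2))
  q,im=outer(P,.185,.205,(.5495,.0282),.025);print("cap top",len(q),P[im>0].mean(0) if len(q) else '')
```

```text
22.375 0.04879441675250393 [0.54946269 0.02822302 0.18592744] [[0.732, -0.0, 0.682], [-0.682, 0.0, 0.732], [-0.0, -1.0, -0.0]] 0.0016957227087756647
top nested [0.56006073 0.14431887 0.02766684] 0.09141142103623423
cap top 398 [0.54117374 0.03456806 0.19492462]
scene nested [0.56016562 0.14039158 0.02769177] 0.08836499225475175
cap top 100 [0.53257701 0.02570336 0.19151046]
```

View pics/scene2.png

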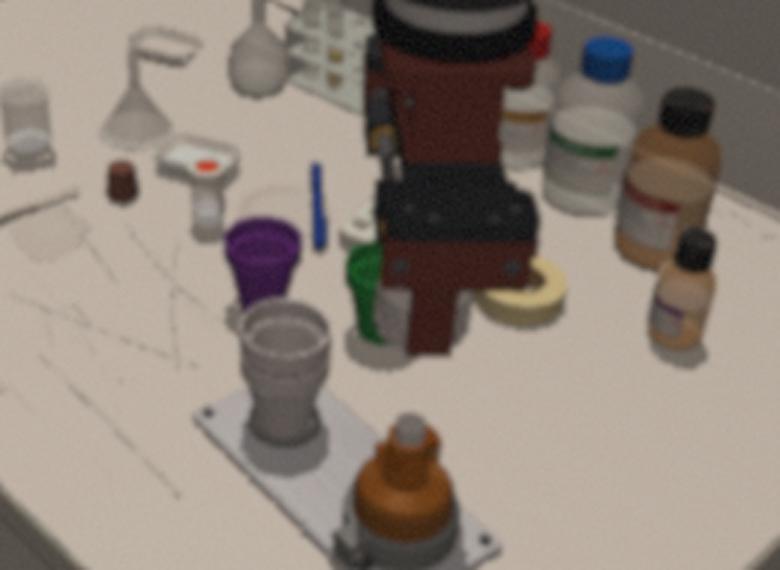

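View pics/w9.png

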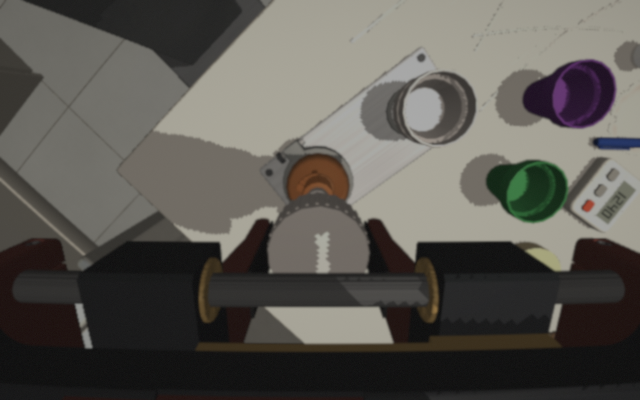

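The scene crop shows the open amber bottle with its seal at (410,430) and the cap held above it at about (430,310). The cups are nested and upright at (285,370), and everything else is in place. The wrist view shows the cap between the jaws at (318,240) with no tilt. I'm handing the job in.

```bash
python3 -c "
from cell import env
print(env.close_job(), env.get_state()['clock'])"
```

```text
the job is handed in; nothing more can be done
the job is handed in; nothing more can be done
```

The job is done and handed in at about 22.5 s of the 48 s allowed; no verdict was given.

- **Cups:** I nested the spare white cup in its twin and let go. It stood upright, with its rim measured at 88–92 mm against the expected 90 mm. I left the green and purple look-alikes alone.
- **Cap:** I pressed it down about 5.0–5.7 mm (5.0–5.2 mm by the wrist camera), with the last 0.5 mm easing off as I turned. I turned it 77° anticlockwise and it lifted off with no catch.
- **Final pose:** The cap is still in the grip (48.8 mm wide), level and still. Its underside is about 80 mm above the bottle's mouth, on the bottle's axis to within about 1 mm by my estimate.
- **Disagreements:**
  - The top and scene cameras differed by about 4 mm in y, so I used averages and the wrist camera instead.
  - The arm drifted about 1.4 mm sideways during the twist, with almost no sideways force. I corrected this during the lift.
  - In the last check, the two fixed cameras could not confirm the cap's position because the gripper hid it. I relied on the wrist picture and the arm's own pose.
- **Bystanders:** The vial and stopper stood in place in the last scene picture, as did the part of the spatula in view. I judged this by eye and took no measurements.

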